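# Set up the lit price display

## Task

The small price display is leaning face-in on its wooden easel: swing its orange kickstand fully open while it is still there, then move the display to the black light base and stand it on its kickstand with its bottom edge on the thin white line, screen towards the customers and square to the base. With the display standing free, use a fingertip to roll the knurled wheel of the light base three clicks up from off, top of the wheel going away from you, until its white ridge is at the top between the red pointers. Leave the groceries around where they are and do not let the display fall over.

Things in the scene. Friction and masses are not known exactly. Their poses are not given: they have to be found in the camera images.
- sign: Loose price display, slab 14 (x) x 60 (y) x 130 (z) mm, 240 g. Origin: middle of its bottom face (z=0). +z to its top edge, +x out of the screen; the grey back is at x=-7. It starts screen down on the easel, back up towards the robot, +z leaning 0.61 rad from vertical away from the robot. Standing on the fully open kickstand, +z leans back about 0.35 rad, towards the kickstand.
- kickstand (a joint): Kickstand hinge on the display's back, along the display's y, rad: 0 = folded flat on the back, 0.70 = fully open at its stop. Stiff (0.04 N m friction), stays where it is left; opening swings the free lower end away from the back.
- kickstand_hinge (a point): Point on the hinge axis, fixed to the display at x=-13.5, y=0, z=104 mm of its frame.
- kickstand_foot (a point): Centre of the free end (black rubber) of the kickstand, 100 mm from the hinge. The kickstand is an orange flat bar, 18 wide (display's y), 9 thick, 100 long; folded, it lies along the back from the hinge towards the bottom edge, 2 mm clear of the back, outer face at x=-18 mm of the display. It can be pinched across its 18 mm width.
- easel: Fixed wooden easel facing -x of its frame (about towards the robot). Foot plate 140 x 100 x 8 mm; backrest only 36 mm wide and ledge 50 mm wide, so the display's sides overhang freely. The display's origin rests at x=-30, y=0, z=50 mm of it. Origin: on the table, 10 mm nearer the robot than the foot plate's centre.
- light_base: Fixed light base. Black plate 130 (x) x 120 (y) mm, top at z=12 mm; origin centre of its underside. +x points to the customers (about away from the robot). A grey wheel housing stands at y=-105 mm, 60 x 36 x 26 mm, with small cheeks to 33 mm.
- base_line (a point): Middle of the thin white line on the base's plate (runs along the base's y at x=36, z=12 mm). The display's bottom edge (its origin) belongs here, the kickstand's foot about 70 mm behind, at smaller x.
- dimmer (a joint): Knurled thumbwheel of the light base, rad: 0 = off (start, at its stop), grows as the wheel's top rolls towards +x of the base. 15 ridges, one ridge pitch = one click = 0.419 rad; three clicks = 1.257. No detents: friction (0.015 N m) holds it where left; range to 2.6. The white ridge is on the robot's side at 0 and on top at three clicks.
- wheel_top (a point): Highest point of the thumbwheel rim (over its axis), fixed to the base at x=0, y=-105, z=47.6 mm of it. The wheel's radius is 21.6 mm over ridges (20 between), 16 mm wide, axis along the base's y.
- honey_tub: Honey tub, 74 mm across, 45 high; bystander, loose; origin under its centre; leave alone.
- date_tub: Dark date tub, 74 mm across, 45 high; bystander, loose; origin under its centre; leave alone.
- olive_tub: Olive tub, 74 mm across, 45 high; bystander, loose; origin under its centre; leave alone.
- spice_jar: Spice jar with red cap, 48 mm across, 85 high; bystander, loose; origin under its centre; leave alone.
- fish_can: Steel can, 66 mm across, 60 high; bystander, loose; origin under its centre; leave alone.
- tea_box: Orange tea box, 70 x 100 x 60 mm; bystander, loose; origin under its centre; leave alone.
- spoon: Spoon lying on the table; bystander, loose; origin under its centre; leave alone.
Not all that is in view belongs to the job. What is shaped like the sign but yellow is not meant.

How it is judged:
On the way, in this order (a step that is already met when the one before it is completed fails the run):
1. the kickstand is swung open while the display is still on the easel (value of joint kickstand above 0.6 rad and distance between sign and easel below 0.085 m), for 0.1 s.
2. the display is lifted off the easel (distance between sign and easel above 0.12 m), for 0.1 s.
3. the display stands free on its kickstand on the light base, bottom edge on the line (angle between sign's own z axis and vertical between 0.2 and 0.5 rad and z of sign in the frame of light_base between 0.008 and 0.022 m and z of kickstand_foot in the frame of light_base below 0.022 m and x of sign in the frame of light_base between 0.014 and 0.058 m and y of sign in the frame of light_base between -0.022 and 0.022 m and x of kickstand_foot in the frame of light_base below -0.005 m and angle between the y axis of sign and the y axis of light_base, either way round below 0.21 rad and value of joint kickstand above 0.52 rad and contact force between sign and light_base above 0.5 N and contact force between sign and the fingers below 0.05 N and linear speed of sign below 0.03 m/s and angular speed of sign below 0.15 rad/s), for 0.2 s.
4. the wheel is rolled three clicks up while the display stands (all of step 3 and value of joint dimmer between 1.067 and 1.447 rad), for 0.2 s.
At the end, for the whole second after the job is handed in: Display at rest, untouched, leaning back 0.20-0.50 rad on its kickstand (open over 0.52 rad) with bottom and foot on the light base, bottom edge within 22 mm of the line's middle in x and y, screen to the base's +x within 0.21 rad; wheel 1.257 rad (3 clicks) from off within 0.19 rad (all of step 4).
It fails at once if the display falls over (angle between sign's own z axis and vertical above 1.2 rad).
It fails at once if a bystander is pushed more than 30 mm or knocked over (distance of any of honey_tub, date_tub, olive_tub, spice_jar, fish_can, tea_box, spoon from where it was at the start of the episode above 0.03 m or angle between any of honey_tub, date_tub, olive_tub, spice_jar, fish_can, tea_box, spoon's own z axis and vertical above 0.5 rad).
It also fails if it takes over 64 s, if anything falls off the work surface, if the arm or the gripper's body presses on something with over 40 N, if the wrist force passes 120 N, or if a joint passes its speed limit or range.

## Robot

A 6-joint arm with a two-finger parallel gripper is mounted at the origin on the work surface. World frame = base frame: x ahead of the robot, y to its left, z up, the work surface at z = 0. Lengths are in m, angles in rad, forces in N, time in s.
With the tool pointing down it reaches from about 0.325 to 0.9 m from the base axis. Payload 6.1 kg.
Tool frame: the origin (TCP) lies midway between the tips of the shut fingers; the grasp point (between the pads) lies env.grip_depth behind it (env.grip_depth is the distance from the TCP to the grasp point, in m); z points along the fingers, y is the line along which they close (so a half turn about z gives the same grasp; the last joint's range is limited). The gripper opens to 87 mm and grips with 3 to 60 N. Pads are 19 mm wide; open, the fingers measure 117 mm over their backs; the gripper's body (75 mm by 190 mm) begins 51 mm behind the grasp point.
Start: joints at [-0.126, 0.22, 1.526, -0, 1.395, -0.126], TCP at [0.625, -0, 0.223] pointing down, gripper open.
Joint ranges: [-2.98, 2.98], [-0.91, 2.08], [0.09, 2.57], [-1.24, 4.39], [0.2, 2.65], [-2.68, 2.68]. Speed limits (rad/s): [2.57, 2.57, 3.01, 3.14, 3.14, 3.14].

## Interface

Orientations are given as a unit quaternion [w, x, y, z].
In Python, from station import env gives the robot as it stands. The module is installed in compiled form; this text tells all that it offers.
- The arm moves only by the shell command python3 -m pendant 'ROWS' [FORCE]. ROWS is JSON, a list that holds one entry, the list of rows, each a list of 7 numbers: the shift along the tool's x, y, z in cm, then the turn, a rotation vector about the tool's x, y, z in rad, then the finger opening in cm, from 0 to 8.7. In form: [[[x, y, z, rx, ry, rz, grip], ...]]. A call has 1 to 12 rows; each row is the pose to reach, as a shift and turn from the pose commanded when the call began, along the tool's axes at that moment; what a row does not reach only later rows make up. A row lasts 1/10 s, in which the tool goes at most 50 mm and 8.59 degrees, less where a joint would pass 70% of its speed; a pose out of reach is approached as far as the arm can. A call with a gripper value outside its range is refused whole. The fingers move at their own pace and stop on an object; FORCE is the grip in N (left out, the last holds). Time passes only in rows, so rows that repeat a pose let the fingers close. It gives the time, the measured TCP pose, the force, the opening and the grip force at its end, in the units of the state.
- env.get_state(): the state, without advancing time (a new reading comes with each control period).
- env.capture(name): name is "scene" or "side" or "wrist"; returns (picture, depth): 480x640x3 uint8, red, green, blue; 480x640 float32, m along the optical axis (not along the pixel's ray), 0 where there is no reading.
- env.calibration(name): a dict with "fovy" (degrees; the focal length in pixels is half the picture's height over the tangent of half this angle, whatever the lens; pixels are square), "cx", "cy" (the principal point, pixels), "distortion" ([k1, k2, p1, p2, k3] as OpenCV has them; the pictures are not rectified), "R" (3x3) and "t" (3): a world point X has camera coordinates R X + t. Camera axes: x right, y down, z forward; pixel columns grow to the right and rows downward; lengths in m; the calibration is good to about 2 mm. A picture is of the moment at which its call begins: read the wrist's pose just before it. calibration takes no time and is no camera call; for the wrist camera it gives the pose at the moment of the call.
- env.close_job(): hands the job in; it is judged then, once.
Trained networks look in the newest picture that a camera, given by its name, has taken for a name from the list of things; names that differ only in an ending like _2 or _b are one class to them, and where a whole thing is asked for, a point or a joint stands for the part that bears it (a point fixed in the world has none). Each returns a list of dicts, best first, with "confidence" (0 to 1); they miss things now and then, are a little off and sometimes report something else, mostly with a low value. They report only what shows in the picture. A call takes as long as a camera call. They do not tell look-alikes from the thing itself.
- env.look_for(query, camera): "box" ([left, top, right, bottom] in pixels, round what is visible of it).
- env.place_of(query, camera): "point" ([row, column] in pixels: a listed point, or the origin of a listed thing).
The state is a dict: "time_s": time; "qpos": joint angles; "qd": joint speeds; "joint_efforts": joint torques, N m; "tcp_pos": TCP position; "eef_rot": TCP orientation; "ft_force": force on the tool from outside, world axes, zero at the start; "wrist_torque": the same for the moment, N m; "width": finger opening in m; "finger_force": force on a finger pad.
Only numpy, scipy, OpenCV 4.12 (cv2) and the standard library are available. Lean on these libraries where they do the work, as an engineer would, in place of code of your own. Each camera call takes 0.05 s, during which the arm holds its last target. There are 200 camera calls.

## Working session

There is one attempt and no reset: what is moved stays moved. The work goes in short steps, Python scripts to look and compute and a shell command to move; the robot and the scene stay as the last step left them, time stands still between calls to the robot, and variables do not carry over. Pictures are saved under pics/ and viewed, at most 10 in all, crops included, and the job is handed in when it is done.

```bash
mkdir -p pics; cat > h.py <<'E'
import numpy as np, cv2
from station import env
from scipy.spatial.transform import Rotation as R
def K(c):
    f=240/np.tan(np.radians(c['fovy'])/2); return np.array([[f,0,c['cx']],[0,f,c['cy']],[0,0,1.]])
def world(c,r,col,d):
    u=cv2.undistortPoints(np.array([[[col,r]]],float),K(c),np.array(c['distortion']))[0,0]
    return np.array(c['R']).T@(np.array([u[0]*d,u[1]*d,d])-np.array(c['t']))
def pix(c,X):
    p,_=cv2.projectPoints(np.array(X,float).reshape(-1,3),cv2.Rodrigues(np.array(c['R']))[0],np.array(c['t'],float),K(c),np.array(c['distortion'])); return p[:,0]
def med(d,r,c,k=2):
    w=d[int(r)-k:int(r)+k+1,int(c)-k:int(c)+k+1]; w=w[w>0]; return np.median(w) if len(w) else 0
def Rt():
    s=env.get_state(); q=np.array(s['eef_rot']); return np.array(s['tcp_pos']),R.from_quat(q[[1,2,3,0]])
E
python3 - <<'E'
from h import *
print(env.grip_depth, env.get_state())
for n in ['scene','side']:
    im,d=env.capture(n); cv2.imwrite(f'pics/{n}0.png',im[:,:,::-1]); np.save(f'{n}0.npy',d)
    c=env.calibration(n); print(n,c['t'],(-np.array(c['R']).T@c['t']).round(3))
    for q in ['sign','kickstand_hinge','kickstand_foot','easel','light_base','base_line','wheel_top']:
        for o in env.place_of(q,n)[:3]:
            r,cc=o['point']; print(n,q,round(o['confidence'],2),np.round([r,cc]),world(c,r,cc,med(d,r,cc)).round(3))
E
```

```text
0.0187 {'time_s': 0.0, 'qpos': array([-1.26115613e-01,  2.21220425e-01,  1.52759633e+00, -2.63871666e-05,
        1.39467645e+00, -1.26118511e-01]), 'qd': array([-0.0013123 ,  0.0003449 ,  0.00123223,  0.00124301, -0.00245223,
       -0.00086301]), 'joint_efforts': array([-1.67445501e-05, -4.94609964e+01, -3.87383544e+01,  6.99962187e-02,
        5.70271199e-02, -1.42064664e-04]), 'tcp_pos': array([6.24393179e-01, 5.43789035e-05, 2.21448598e-01]), 'eef_rot': array([-7.43171873e-04,  7.07103794e-01,  7.07109130e-01, -5.92354349e-04]), 'ft_force': array([ 0.12064687, -0.77146738,  0.38987596]), 'wrist_torque': array([ 0.02122109, -0.03531156,  0.02795676]), 'finger_force': 0.0, 'width': 0.08700663420754136}
scene [ 0.33222603 -0.30014848  1.51328726] [1.109 0.365 1.062]
scene sign 0.78 [298. 402.] [0.575 0.235 0.097]
scene sign 0.77 [234. 426.] [0.321 0.185 0.021]
scene kickstand_hinge 0.88 [247. 393.] [0.407 0.129 0.017]
scene kickstand_hinge 0.77 [292. 394.] [0.598 0.218 0.143]
scene kickstand_foot 0.56 [234. 420.] [0.331 0.172 0.023]
scene kickstand_foot 0.52 [291. 394.] [0.594 0.21
[... 502 characters left out ...]
  0.9  ]
side sign 0.73 [226. 287.] [0.549 0.211 0.061]
side sign 0.56 [274. 232.] [0.311 0.179 0.002]
side sign 0.27 [222. 338.] [0.739 0.172 0.019]
side kickstand_hinge 0.96 [198. 296.] [0.6   0.22  0.142]
side kickstand_hinge 0.56 [265. 267.] [0.409 0.132 0.015]
side kickstand_foot 0.68 [225. 281.] [0.542 0.232 0.058]
side kickstand_foot 0.59 [268. 234.] [0.33  0.194 0.011]
side easel 0.73 [240. 294.] [0.569 0.201 0.005]
side light_base 0.68 [292. 382.] [ 0.574 -0.188  0.012]
side base_line 0.78 [282. 387.] [ 0.618 -0.168  0.012]
side base_line 0.53 [199. 297.] [0.599 0.216 0.14 ]
side base_line 0.41 [291. 380.] [ 0.57  -0.183  0.013]
side wheel_top 0.74 [296. 413.] [ 0.589 -0.286  0.045]
```

View pics/scene0.png

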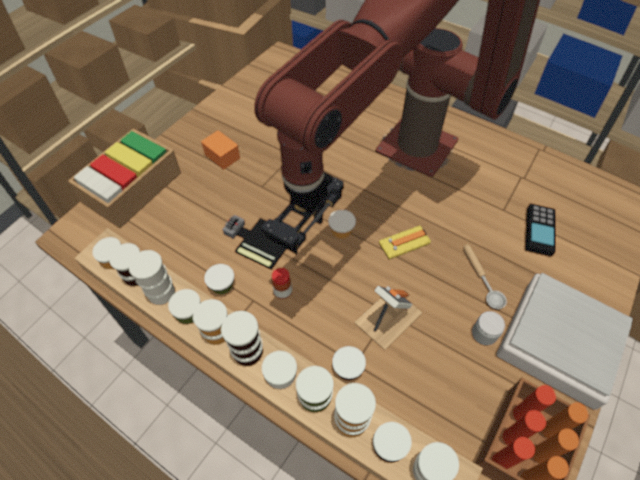

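View pics/side0.png

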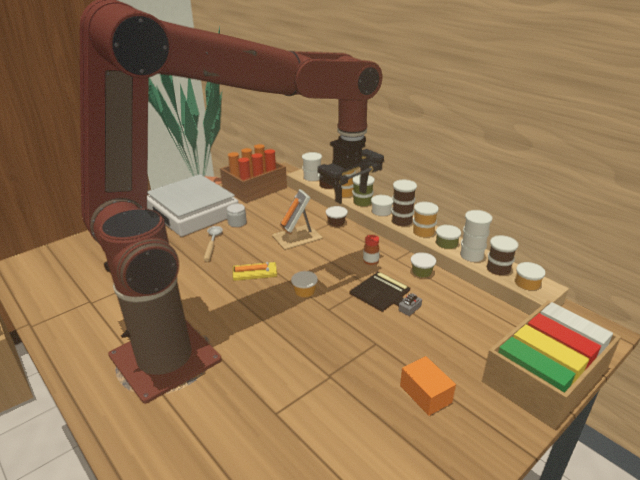

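Scene picture: the grey display with the orange kickstand stands on the easel at (393,297) (side view: (297,212)). The yellow look-alike lies flat at (405,242). The light base is at (267,245) with its wheel at (233,227). The spice jar is at (281,283), and tubs stand at (342,221), (219,278) and (348,362). I'll take a wrist view and measure the positions of the neighbours.

```bash
python3 - <<'E'
from h import *
p,r=Rt(); c=env.calibration('wrist'); Rc=np.array(c['R'])
cp=-Rc.T@c['t']; print('cam in tool',r.inv().apply(cp-p).round(3)); print('cam axes in tool',(r.inv().as_matrix()@Rc.T).round(2),c['fovy'])
for n in ['scene','side']:
    d=np.load(n+'0.npy')
    env.capture(n); c=env.calibration(n)
    for q in ['honey_tub','date_tub','olive_tub','spice_jar','fish_can','tea_box','spoon']:
        for o in env.place_of(q,n)[:2]:
            rr,cc=o['point']
            if o['confidence']>.5: print(n,q,round(o['confidence'],2),np.round([rr,cc]),world(c,rr,cc,med(d,rr,cc)).round(3))
im=cv2.imread('pics/scene0.png'); a=cv2.resize(im[215:335,350:510],None,fx=5,fy=5,interpolation=cv2.INTER_CUBIC)
cv2.imwrite('pics/crop0.png',a)
E
```

```text
cam in tool [ 0.07  -0.001 -0.163]
cam axes in tool [[-0.   -0.97 -0.26]
 [ 1.   -0.    0.  ]
 [-0.   -0.26  0.97]] 67.01699100785972
scene honey_tub 0.8 [231. 342.] [ 0.453 -0.004  0.04 ]
scene honey_tub 0.68 [300. 399.] [0.606 0.236 0.141]
scene date_tub 0.84 [367. 347.] [0.768 0.208 0.045]
scene olive_tub 0.77 [283. 220.] [ 0.759 -0.171  0.044]
scene spice_jar 0.65 [291. 281.] [ 0.693 -0.031  0.044]
scene fish_can 0.66 [333. 488.] [0.524 0.442 0.058]
scene tea_box 0.93 [157. 224.] [ 0.416 -0.449  0.049]
scene spoon 0.56 [277. 482.] [0.357 0.37  0.009]
side honey_tub 0.56 [291. 306.] [ 0.409 -0.054  0.023]
side date_tub 0.84 [223. 338.] [0.739 0.173 0.014]
side olive_tub 0.59 [272. 423.] [ 0.724 -0.211  0.018]
side spice_jar 0.76 [261. 374.] [ 0.662 -0.07   0.014]
side fish_can 0.81 [220. 239.] [0.486 0.402 0.025]
side tea_box 0.7 [398. 426.] [ 0.344 -0.529  0.045]
side spoon 0.6 [243. 214.] [0.363 0.368 0.003]
```

View pics/crop0.png

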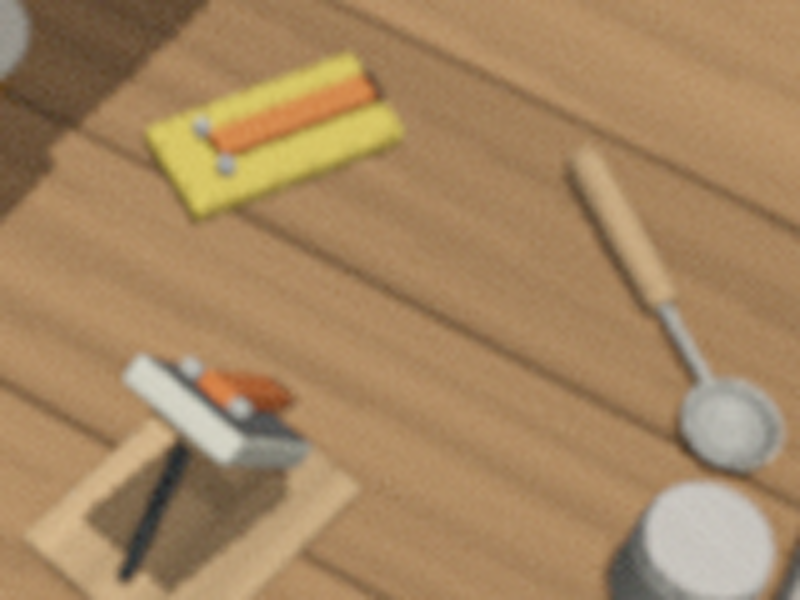

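The candidates are the grey display with the orange bar on the easel at scene (393,297), and the yellow flat one at (405,242). The crop confirms that the grey one on the easel is meant. Next is a closer look with the wrist camera.

```bash
cat >> h.py <<'E'
def RR(t,yaw=0.):  # tool x ahead, z down, tilted forward by t, yawed about world z
    return R.from_euler('z',yaw)*R.from_matrix(np.array([[np.cos(t),0,np.sin(t)],[0,-1,0],[np.sin(t),0,-np.cos(t)]]))
def row(P,t,yaw=0.,p0=None,r0=None):
    p,r=Rt(); p=p if p0 is None else np.array(p0); r=r0 or r
    return np.r_[r.inv().apply(np.array(P)-p)*100,(r.inv()*RR(t,yaw)).as_rotvec()].round(3).tolist()
E
python3 -c "
from h import *
print(row([.42,.2,.25],.6))"
```

```text
[20.001, -20.5, -2.744, -0.47, 0.47, 1.519]
```

```bash
python3 -m pendant '[[[20,-20.5,-2.8,-0.47,0.47,1.52,8.7],[20,-20.5,-2.8,-0.47,0.47,1.52,8.7],[20,-20.5,-2.8,-0.47,0.47,1.52,8.7],[20,-20.5,-2.8,-0.47,0.47,1.52,8.7],[20,-20.5,-2.8,-0.47,0.47,1.52,8.7],[20,-20.5,-2.8,-0.47,0.47,1.52,8.7],[20,-20.5,-2.8,-0.47,0.47,1.52,8.7],[20,-20.5,-2.8,-0.47,0.47,1.52,8.7],[20,-20.5,-2.8,-0.47,0.47,1.52,8.7],[20,-20.5,-2.8,-0.47,0.47,1.52,8.7],[20,-20.5,-2.8,-0.47,0.47,1.52,8.7],[20,-20.5,-2.8,-0.47,0.47,1.52,8.7]]]'
python3 -m pendant '[[[0,0,0,0,0,0,8.7],[0,0,0,0,0,0,8.7]]]' 
python3 - <<'E'
from h import *
p,r=Rt(); print(p.round(3), r.as_matrix().round(2).tolist(), env.get_state()['qpos'].round(2))
im,d=env.capture('wrist'); c=env.calibration('wrist'); cv2.imwrite('pics/w1.png',im[:,:,::-1]); np.save('w1.npy',d)
import pickle; pickle.dump(c,open('w1.pkl','wb'))
for q in ['sign','kickstand_hinge','kickstand_foot','easel']:
    for o in env.place_of(q,'wrist')[:2]:
        rr,cc=o['point']; print(q,round(o['confidence'],2),np.round([rr,cc]),world(c,rr,cc,med(d,rr,cc)).round(3))
E
```

```text
time_s: 2.8
tcp_pos: [0.4194, 0.2003, 0.2505]
eef_rot: [-0.0, 0.955, -0.002, 0.296]
ft_force: [0.2, 0.8, -0.4]
width: 0.0868
finger_force: 0.0
time_s: 3.0
tcp_pos: [0.4198, 0.2003, 0.2507]
eef_rot: [-0.0, 0.955, 0.001, 0.295]
ft_force: [0.3, -0.1, -0.4]
width: 0.0871
finger_force: 0.0
[0.42  0.2   0.251] [[0.83, 0.0, 0.56], [0.0, -1.0, 0.0], [0.56, 0.0, -0.83]] [ 0.46 -0.65  2.32 -0.31  0.95  2.14]
sign 0.62 [216. 299.] [0.542 0.223 0.074]
kickstand_hinge 0.87 [356. 393.] [0.401 0.123 0.024]
kickstand_hinge 0.76 [130. 309.] [0.599 0.211 0.142]
kickstand_foot 0.84 [222. 299.] [0.537 0.223 0.068]
easel 0.61 [216. 308.] [0.546 0.215 0.063]
```

View pics/w1.png

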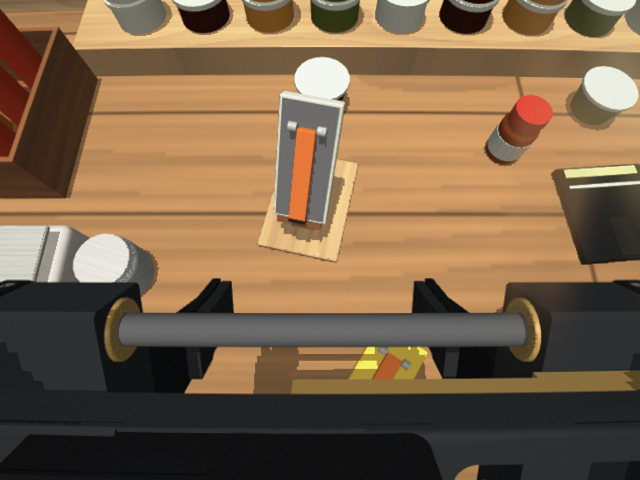

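The wrist view shows the display on its easel (quad (280,95) to (330,225)). Its orange bar runs from (308,128) to the foot at (299,220). The light base is at the right edge. I'll fit the display pose from depth.

```bash
python3 - <<'E'
from h import *; import pickle
im=cv2.imread('pics/w1.png'); d=np.load('w1.npy'); c=pickle.load(open('w1.pkl','rb'))
hsv=cv2.cvtColor(im,cv2.COLOR_BGR2HSV)
def cloud(m):
    ys,xs=np.nonzero(m&(d>0)); u=cv2.undistortPoints(np.c_[xs,ys].astype(float)[:,None],K(c),np.array(c['distortion']))[:,0]
    z=d[ys,xs]; return (np.c_[u*z[:,None],z]-c['t'])@np.array(c['R'])
roi=np.zeros(d.shape,bool); roi[90:225,265:345]=1
org=roi&(hsv[...,0]<14)&(hsv[...,1]>190)&(hsv[...,2]>180)
org=cv2.erode(org.astype(np.uint8),np.ones((3,3)))>0
grey=roi&(hsv[...,1]<60); grey=cv2.erode(grey.astype(np.uint8),np.ones((5,5)))>0
for nm,m in [('org',org),('grey',grey)]:
    P=cloud(m); P=P[(P[:,2]>.05)&(P[:,2]<.17)&(P[:,0]<.65)]
    m0=np.median(P,0)
    for _ in range(4):
        U,S,V=np.linalg.svd(P-m0,full_matrices=False); n=V[2]*np.sign(-V[2][0]); e=(P-m0)@n; k=abs(e-np.median(e))<.004; m0=P[k].mean(0); P=P[k]
    print(nm,len(P),'mean',m0.round(4),'n',n.round(3),'yaw',np.arctan2(-n[1],-n[0]).round(3),'lean',np.arctan2(n[2],np.hypot(n[0],n[1])).round(3),'long',V[0].round(3),'ext',P.min(0).round(3),P.max(0).round(3))
# sign side edges in image -> world yaw using the plane: grey quad
# light base: dark plate
P=cloud(np.ones_like(roi)); 
bl=np.zeros_like(roi); bl[150:270,545:640]=1
B=cloud(bl&(hsv[...,2]<70)); B=B[(B[:,2]>.003)&(B[:,2]<.025)]; print('plate',len(B),cv2.minAreaRect((B[:,:2]*1000).astype(np.float32)),np.median(B[:,2]))
L=cloud(bl&(hsv[...,2]>170)&(hsv[...,1]<40)); L=L[(L[:,2]<.025)]; v=cv2.fitLine((L[:,:2]).astype(np.float32),cv2.DIST_HUBER,0,.01,.01).ravel(); print('line',len(L),v, L.min(0),L.max(0))
E
```

```text
org 1208 mean [0.5694 0.2192 0.1109] n [-0.783  0.178  0.596] yaw -0.223 lean 0.638 long [-0.582  0.128 -0.803] ext [0.539 0.207 0.07 ] [0.595 0.232 0.145]
grey 4161 mean [0.5902 0.2127 0.1217] n [-0.801  0.178  0.572] yaw -0.219 lean 0.609 long [-0.565  0.095 -0.82 ] ext [0.542 0.181 0.057] [0.625 0.25  0.162]
plate 4371 ((567.2164306640625, -163.58316040039062), (82.67041015625, 133.00628662109375), 77.59455108642578) 0.012806529158952114
line 207 [ 0.08420113 -0.99644876  0.6141281  -0.17173989] [ 0.60929834 -0.21954413  0.01166169] [ 0.61990995 -0.12236239  0.01499928]
```

```bash
cat >> h.py <<'E'
YS=-.22; SO=np.array([.5495,.2228,.05])
RS=R.from_euler('z',YS)*R.from_euler('y',.61)   # sign frame on the easel
def S(x,y,z): return SO+RS.apply([x/1e3,y/1e3,z/1e3])
E
python3 - <<'E'
from h import *
G=S(-11,0,24); r=RR(.85,YS); zt=r.as_matrix()[:,2]
print('foot',S(-13.5,0,4),'H',S(-13.5,0,104),'G',G)
print('pre',row(G-zt*.07,.85,YS))
H=S(-13.5,0,104); v=r.inv().apply(G-H)
for a in np.arange(.06,.73,.06):
    q=R.from_rotvec([0,-a,0]); print(a.round(2),((q.apply(v)-v)*100).round(2))
E
```

```text
foot [0.54093769 0.2247147  0.0610123 ] H [0.59684368 0.21221303 0.1429771 ] G [0.55411862 0.22176719 0.07597309]
pre [-0.45, -3.364, 15.267, -0.146, 0.249, 0.164]
0.06 [-0.05  0.   -0.48]
0.12 [-0.08  0.   -0.96]
0.18 [-0.07  0.   -1.44]
0.24 [-0.04  0.   -1.92]
0.3 [ 0.02 -0.   -2.39]
0.36 [ 0.11  0.   -2.86]
0.42 [ 0.23  0.   -3.33]
0.48 [ 0.37  0.   -3.79]
0.54 [ 0.54  0.   -4.23]
0.6 [ 0.74  0.   -4.67]
0.66 [ 0.97  0.   -5.1 ]
0.72 [ 1.22 -0.   -5.51]
```

```bash
python3 -m pendant '[[[-0.2,-1.7,7,-0.07,0.12,0.08,4.5],[-0.45,-3.36,12,-0.146,0.249,0.164,4.5],[-0.45,-3.36,15.2,-0.146,0.249,0.164,4.5],[-0.45,-3.36,15.2,-0.146,0.249,0.164,4.5],[-0.45,-3.36,15.2,-0.146,0.249,0.164,4.5],[-0.45,-3.36,15.2,-0.146,0.249,0.164,4.5],[-0.45,-3.36,15.2,-0.146,0.249,0.164,4.5]]]'
python3 - <<'E'
from h import *
G=S(-11,0,24); print(row(G,.85,YS), env.get_state()['qpos'].round(2))
im,d=env.capture('wrist'); c=env.calibration('wrist')
cv2.imwrite('pics/w2.png',im[:,:,::-1]); 
for nm,X in [('G',G),('H',S(-13.5,0,104)),('foot',S(-13.5,0,4)),('foot outer',S(-18,0,4))]: print(nm,pix(c,X).round(0))
for q in ['kickstand_hinge','kickstand_foot']:
    for o in env.place_of(q,'wrist')[:1]:
        rr,cc=o['point']; print(q,round(o['confidence'],2),np.round([rr,cc]),world(c,rr,cc,med(d,rr,cc)).round(3))
E
```

```text
time_s: 3.95
tcp_pos: [0.5066, 0.165, 0.1789]
eef_rot: [0.024, 0.92, -0.079, 0.384]
ft_force: [0.2, -0.2, 0.2]
width: 0.0467
finger_force: 0.0
[-4.733, -6.203, 9.995, -0.052, 0.062, 0.025] [ 0.41 -0.38  2.38 -0.76  0.58  2.68]
G [[242. 303.]]
H [[232. 207.]]
foot [[243. 325.]]
foot outer [[241. 329.]]
kickstand_hinge 0.87 [206. 227.] [0.597 0.215 0.145]
```

View pics/w2.png

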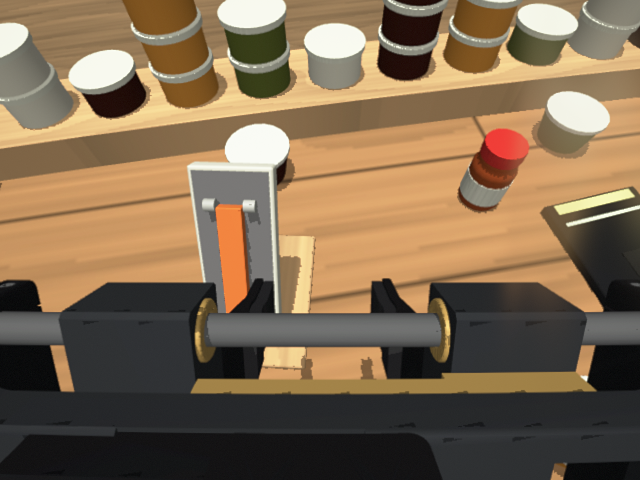

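q6 ran into its limit at 2.68, so this tilt is not reachable. I'll use a gentler tilt of 0.6, which keeps q6 in range.

```bash
python3 - <<'E'
from h import *
G=S(-12.5,0,24); r=RR(.6,YS); zt=r.as_matrix()[:,2]
print('pre',row(G-zt*.07,.6,YS))
H=S(-13.5,0,104); v=r.inv().apply(G-H)
for a in np.arange(.06,.75,.06):
    q=R.from_rotvec([0,-a,0]); print(a.round(2),((q.apply(v)-v)*100).round(2))
E
```

```text
pre [-3.431, -6.491, 3.022, -0.049, -0.189, 0.032]
0.06 [-0.16  0.   -0.45]
0.12 [-0.3   0.   -0.91]
0.18 [-0.4   0.   -1.38]
0.24 [-0.48  0.   -1.85]
0.3 [-0.53 -0.   -2.33]
0.36 [-0.55  0.   -2.81]
0.42 [-0.54  0.   -3.29]
0.48 [-0.51  0.   -3.77]
0.54 [-0.44  0.   -4.25]
0.6 [-0.35  0.   -4.72]
0.66 [-0.22  0.   -5.18]
0.72 [-0.07 -0.   -5.64]
```

```bash
python3 -m pendant '[[[-1,-1,-1,-0.049,-0.189,0.032,4.5],[-2,-4,1,-0.049,-0.189,0.032,4.5],[-3.43,-6.49,3,-0.049,-0.189,0.032,4.5],[-3.43,-6.49,3,-0.049,-0.189,0.032,4.5],[-3.43,-6.49,3,-0.049,-0.189,0.032,4.5]]]'
python3 - <<'E'
from h import *
G=S(-12.5,0,24); print(row(G,.6,YS), env.get_state()['qpos'].round(2))
im,d=env.capture('wrist'); c=env.calibration('wrist')
for q in ['kickstand_hinge','kickstand_foot']:
    for o in env.place_of(q,'wrist')[:1]:
        rr,cc=o['point']; print(q,round(o['confidence'],2),np.round([rr,cc]),world(c,rr,cc,med(d,rr,cc)).round(3),pix(c,[S(-13.5,0,104),S(-13.5,0,4)]).round())
E
```

```text
time_s: 4.6
tcp_pos: [0.514, 0.2287, 0.1346]
eef_rot: [0.032, 0.951, -0.103, 0.291]
ft_force: [-1.0, 0.3, 0.9]
width: 0.0448
finger_force: 0.0
[0.04, -0.186, 6.997, -0.001, 0.006, 0.003] [ 0.5  -0.11  2.16 -0.6   0.71  2.68]
kickstand_hinge 0.74 [141. 312.] [0.596 0.214 0.146] [[316. 142.]
 [317. 280.]]
kickstand_foot 0.64 [280. 316.] [0.539 0.226 0.069] [[316. 142.]
 [317. 280.]]
```

```bash
python3 -m pendant '[[[0,-0.1,2,0,0,0,4.5],[0,-0.2,4,0,0,0,4.5],[0,-0.2,5,0,0,0,4.5],[0,-0.2,5,0,0,0,4.5]]]'
python3 - <<'E'
from h import *
G=S(-12.5,0,24); print(row(G,.6,YS), env.get_state()['qpos'].round(3))
E
```

```text
time_s: 5.15
tcp_pos: [0.5441, 0.2197, 0.0971]
eef_rot: [0.029, 0.952, -0.102, 0.287]
ft_force: [-0.4, 0.4, -0.9]
width: 0.0451
finger_force: 0.0
[-0.448, -0.406, 2.141, -0.006, 0.015, 0.005] [ 0.447  0.007  2.134 -0.627  0.611  2.68 ]
```

```bash
python3 - <<'E'
from h import *
G=S(-13,0,24); r=RR(.5,-.17); zt=r.as_matrix()[:,2]
print('pre',row(G-zt*.025,.5,-.17)); print('G',row(G,.5,-.17))
H=S(-13.5,0,104); ax=RS.apply([0,1,0])
for a in np.arange(.06,.75,.06):
    q=R.from_rotvec(ax*a); print(a.round(2),(r.inv().apply(q.apply(G-H)-(G-H))*100).round(2),(r.inv()*q*r).as_rotvec().round(3))
E
```

```text
pre [-0.252, -0.361, -0.396, 0.02, -0.086, -0.037]
G [-0.467, -0.407, 2.095, 0.02, -0.086, -0.037]
0.06 [-0.2  -0.02 -0.43] [ 0.003 -0.06   0.001]
0.12 [-0.38 -0.04 -0.88] [ 0.005 -0.12   0.003]
0.18 [-0.53 -0.06 -1.34] [ 0.008 -0.18   0.004]
0.24 [-0.65 -0.07 -1.8 ] [ 0.011 -0.24   0.006]
0.3 [-0.74 -0.09 -2.27] [ 0.013 -0.3    0.007]
0.36 [-0.81 -0.1  -2.75] [ 0.016 -0.36   0.009]
0.42 [-0.85 -0.11 -3.22] [ 0.018 -0.419  0.01 ]
0.48 [-0.85 -0.13 -3.7 ] [ 0.021 -0.479  0.012]
0.54 [-0.83 -0.14 -4.18] [ 0.024 -0.539  0.013]
0.6 [-0.78 -0.15 -4.66] [ 0.026 -0.599  0.014]
0.66 [-0.7  -0.15 -5.13] [ 0.029 -0.659  0.016]
0.72 [-0.6  -0.16 -5.6 ] [ 0.032 -0.719  0.017]
```

```bash
python3 -m pendant '[[[-0.25,-0.36,-0.4,0.02,-0.086,-0.037,4.5],[-0.25,-0.36,-0.4,0.02,-0.086,-0.037,4.5],[-0.47,-0.4,1,0.02,-0.086,-0.037,4.5],[-0.47,-0.4,1.6,0.02,-0.086,-0.037,4.5],[-0.47,-0.4,1.6,0.02,-0.086,-0.037,4.5]]]'
python3 - <<'E'
from h import *
G=S(-13,0,24); print(row(G,.5,-.17), env.get_state()['qpos'].round(3))
im,d=env.capture('side'); c=env.calibration('side'); u,v=pix(c,G)[0].astype(int); print(u,v)
cv2.imwrite('pics/s2.png',cv2.resize(im[v-60:v+45,u-70:u+70,::-1],None,fx=5,fy=5,interpolation=cv2.INTER_CUBIC))
E
```

```text
time_s: 5.65
tcp_pos: [0.5492, 0.2232, 0.0807]
eef_rot: [0.021, 0.965, -0.082, 0.246]
ft_force: [-0.2, 0.1, -0.1]
width: 0.0446
finger_force: 0.0
[0.13, 0.047, 0.474, 0.0, 0.0, 0.001] [ 0.404  0.055  2.088 -0.464  0.621  2.473]
285 220
```

View pics/s2.png

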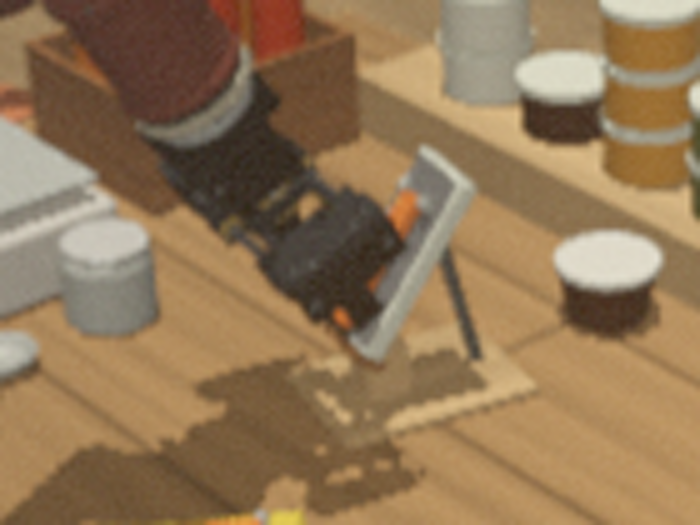

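The side crop shows the fingers straddling the orange bar near its lower end, around (350,310). I'll go in the last few mm and close gently.

```bash
python3 -m pendant '[[[0.1,0,0.45,0,0,0,4.5],[0.1,0,0.45,0,0,0,1],[0.1,0,0.45,0,0,0,1],[0.1,0,0.45,0,0,0,1],[0.1,0,0.45,0,0,0,1],[0.1,0,0.45,0,0,0,1]]]' 12; python3 -c "
from h import *
print(row(S(-13,0,24),.5,-.17))"
```

```text
time_s: 6.3
tcp_pos: [0.5528, 0.2234, 0.078]
eef_rot: [0.02, 0.965, -0.082, 0.247]
ft_force: [0.1, 1.8, -0.5]
width: 0.0178
finger_force: 11.9
[-0.053, 0.132, 0.075, -0.002, -0.0, 0.001]
```

Gripped at 17.8 mm, which is the bar's width. Now I'll swing it on the arc.

```bash
python3 -m pendant '[[[-0.2,-0.02,-0.43,0.003,-0.06,0.001,1],[-0.38,-0.04,-0.88,0.005,-0.12,0.003,1],[-0.53,-0.06,-1.34,0.008,-0.18,0.004,1],[-0.65,-0.07,-1.8,0.011,-0.24,0.006,1],[-0.74,-0.09,-2.27,0.013,-0.3,0.007,1],[-0.81,-0.1,-2.75,0.016,-0.36,0.009,1],[-0.85,-0.11,-3.22,0.018,-0.42,0.01,1],[-0.85,-0.13,-3.7,0.021,-0.48,0.012,1],[-0.83,-0.14,-4.18,0.024,-0.54,0.013,1],[-0.78,-0.15,-4.66,0.026,-0.6,0.014,1],[-0.7,-0.15,-5.13,0.029,-0.66,0.016,1],[-0.6,-0.16,-5.6,0.032,-0.72,0.017,1]]]'
python3 - <<'E'
from h import *
im,d=env.capture('side'); c=env.calibration('side'); u,v=pix(c,S(-13,0,24))[0].astype(int)
cv2.imwrite('pics/s3.png',cv2.resize(im[v-60:v+45,u-70:u+70,::-1],None,fx=5,fy=5,interpolation=cv2.INTER_CUBIC))
print(env.get_state()['width'])
E
```

```text
time_s: 7.5
tcp_pos: [0.5219, 0.2296, 0.1244]
eef_rot: [-0.026, 0.99, -0.088, -0.109]
ft_force: [3.5, -0.8, -1.5]
width: 0.0176
finger_force: 11.9
0.017920995608227703
```

View pics/s3.png

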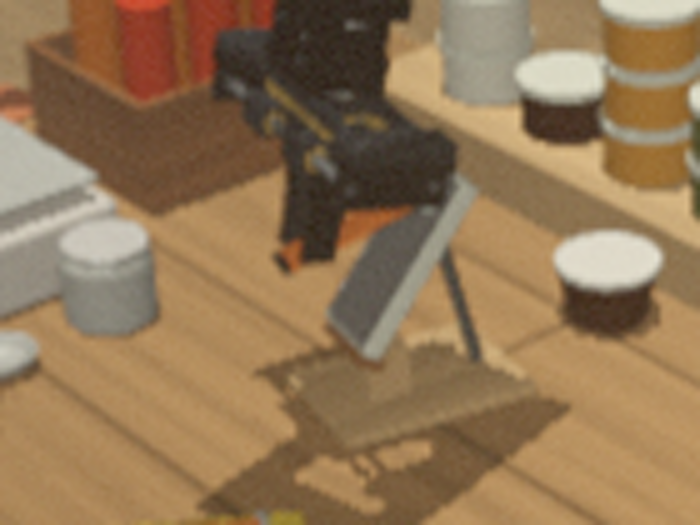

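The side crop shows the bar (280,260)-(430,215) swung out to about 40° from the back, with the display still on the easel. I'll release it and back off upwards.

```bash
python3 -m pendant '[[[0,0,0,0,0,0,4],[0,0,0,0,0,0,4],[0,0,0,0,0,0,4],[0,0,-4,0,0,0,4],[0,0,-9,0,0,0,6],[0,0,-12,0,0,0,8.7],[0,0,-12,0,0,0,8.7]]]'
python3 - <<'E'
from h import *
g=S(0,0,92); r=RR(-.3,YS); zt=r.as_matrix()[:,2]; G=g+zt*env.grip_depth
print('pre',row(G-zt*.09,-.3,YS),'G',row(G,-.3,YS),G,env.get_state()['qpos'].round(2))
im,d=env.capture('wrist'); c=env.calibration('wrist'); cv2.imwrite('pics/w4.png',im[:,:,::-1]);np.save('w4.npy',d)
import pickle; pickle.dump(c,open('w4.pkl','wb'))
for q in ['sign','kickstand_hinge','kickstand_foot']:
    for o in env.place_of(q,'wrist')[:1]:
        rr,cc=o['point']; print(q,round(o['confidence'],2),np.round([rr,cc]),world(c,rr,cc,med(d,rr,cc)).round(3))
print(S(-13.5,0,104))
E
```

```text
time_s: 8.25
tcp_pos: [0.5497, 0.2221, 0.2474]
eef_rot: [-0.028, 0.99, -0.087, -0.103]
ft_force: [1.1, 0.1, 0.5]
width: 0.0563
finger_force: 0.0
pre [8.299, 0.427, 3.73, -0.026, -0.089, 0.048] G [7.49, 0.644, 12.691, -0.026, -0.089, 0.048] [0.59554048 0.21250445 0.10754283] [0.19 0.27 1.44 0.11 1.62 1.93]
sign 0.61 [182. 327.] [0.572 0.216 0.14 ]
kickstand_hinge 0.67 [278. 436.] [0.395 0.117 0.015]
kickstand_foot 0.93 [256. 323.] [0.505 0.232 0.124]
[0.59684368 0.21221303 0.1429771 ]
```

```bash
python3 - <<'E'
from h import *; import pickle
im=cv2.imread('pics/w4.png'); d=np.load('w4.npy'); c=pickle.load(open('w4.pkl','rb'))
hsv=cv2.cvtColor(im,cv2.COLOR_BGR2HSV)
ys,xs=np.nonzero(d>0); u=cv2.undistortPoints(np.c_[xs,ys].astype(float)[:,None],K(c),np.array(c['distortion']))[:,0]
z=d[ys,xs]; P=(np.c_[u*z[:,None],z]-c['t'])@np.array(c['R']); h=hsv[ys,xs]
Q=RS.inv().apply(P-SO)*1000
m=(abs(Q[:,0]+7)<6)&(abs(Q[:,1])<45)&(Q[:,2]>30)&(Q[:,2]<140)&(h[:,1]<70)
q=Q[m]; print(m.sum(),'back x',np.percentile(q[:,0],[10,50,90]).round(1),'y ext',np.percentile(q[:,1],[.5,99.5]).round(1),'z ext',np.percentile(q[:,2],[.5,99.5]).round(1))
A=np.c_[q[:,1:],np.ones(len(q))]; print('slopes',np.linalg.lstsq(A,q[:,0],rcond=None)[0].round(3))
for a,b in [(30,60),(60,90),(90,120)]:
    s=q[(q[:,2]>a)&(q[:,2]<b)]; print(a,np.percentile(s[:,1],[1,99]).round(1)) if len(s) else 0
E
```

```text
4189 back x [-8.5 -6.7 -3.8] y ext [-29.4  29.2] z ext [ 31.5 128.3]
slopes [ -0.011   0.043 -10.74 ]
30 [-29.3  28.9]
60 [-29.4  29.1]
90 [-28.9  28.8]
```

The pose still holds to about 1 mm, so I'll go for the side grasp near the top.

```bash
python3 -m pendant '[[[5,0.3,1,-0.02,-0.06,0.03,8.7],[8.3,0.43,3.7,-0.026,-0.089,0.048,8.7],[8.3,0.43,3.7,-0.026,-0.089,0.048,8.7],[8.3,0.43,3.7,-0.026,-0.089,0.048,8.7],[8,0.5,7.5,-0.026,-0.089,0.048,8.7],[7.7,0.6,10.5,-0.026,-0.089,0.048,8.7],[7.5,0.65,12.5,-0.026,-0.089,0.048,8.7],[7.5,0.65,12.7,-0.026,-0.089,0.048,8.7],[7.5,0.65,12.7,-0.026,-0.089,0.048,8.7]]]'
python3 - <<'E'
from h import *
g=S(0,0,92); r=RR(-.3,YS); zt=r.as_matrix()[:,2]; G=g+zt*env.grip_depth
print(row(G,-.3,YS),env.get_state()['qpos'].round(2))
E
```

```text
time_s: 9.35
tcp_pos: [0.591, 0.2123, 0.1029]
eef_rot: [-0.015, 0.982, -0.108, -0.152]
ft_force: [-0.0, 0.3, 0.6]
width: 0.0867
finger_force: 0.0
[0.276, -0.12, -0.57, 0.003, 0.008, 0.0] [0.16 0.55 1.36 0.11 1.52 1.93]
```

```bash
python3 -m pendant '[[[0.28,-0.1,-0.55,0,0,0,8.7],[0.28,-0.1,-0.55,0,0,0,5],[0.28,-0.1,-0.55,0,0,0,5],[0.28,-0.1,-0.55,0,0,0,5],[0.28,-0.1,-0.55,0,0,0,5],[0.28,-0.1,-0.55,0,0,0,5]]]' 25
python3 - <<'E'
from h import *
p,r=Rt(); g=p-r.as_matrix()[:,2]*env.grip_depth
print('grasp in sign',(RS.inv().apply(g-SO)*1000).round(1),'tool->sign', (r.inv()*RS).as_rotvec().round(3))
E
```

```text
time_s: 9.95
tcp_pos: [0.5957, 0.2119, 0.1052]
eef_rot: [-0.015, 0.982, -0.109, -0.153]
ft_force: [1.4, 0.7, 0.7]
width: 0.06
finger_force: 24.8
grasp in sign [ 1.8 -0.5 90.3] tool->sign [-3.103e+00  3.000e-03 -4.700e-01]
```

Held at 60 mm. Before lifting I'll measure the light base with both fixed cameras, since the arm is clear of it now.

```bash
python3 - <<'E'
from h import *
for n in ['scene','side']:
    im,d=env.capture(n); c=env.calibration(n); hsv=cv2.cvtColor(im,cv2.COLOR_RGB2HSV)
    ys,xs=np.nonzero(d>0); u=cv2.undistortPoints(np.c_[xs,ys].astype(float)[:,None],K(c),np.array(c['distortion']))[:,0]
    z=d[ys,xs]; P=(np.c_[u*z[:,None],z]-c['t'])@np.array(c['R']); h=hsv[ys,xs]
    b=(abs(P[:,0]-.58)<.12)&(abs(P[:,1]+.17)<.085)&(P[:,2]<.03)
    B=P[b&(h[:,2]<75)]; x=cv2.minAreaRect((B[:,:2]*1000).astype(np.float32)); print(n,'plate',len(B),np.round(x[0],1),np.round(x[1],1),round(x[2],1),'z',np.median(B[:,2]).round(4))
    L=P[b&(h[:,2]>150)&(h[:,1]<60)]; 
    if len(L)>5: print('line',len(L),L.mean(0).round(4),cv2.fitLine(L[:,:2].astype(np.float32),cv2.DIST_HUBER,0,.01,.01).ravel().round(3))
    W=P[(abs(P[:,0]-.58)<.06)&(abs(P[:,1]+.28)<.05)&(P[:,2]>.015)]; x=cv2.minAreaRect((W[:,:2]*1000).astype(np.float32)); print('wheel/housing',len(W),np.round(x[0],1),np.round(x[1],1),round(x[2],1)); 
    T=W[W[:,2]>W[:,2].max()-.004]; print('top',T.mean(0).round(4),W[:,2].max().round(4))
    for q in ['light_base','base_line','wheel_top']:
        for o in env.place_of(q,n)[:1]:
            rr,cc=o['point']; print(q,round(o['confidence'],2),np.round([rr,cc],1),world(c,rr,cc,med(d,rr,cc)).round(4))
E
python3 -c "
from h import *
p,r=Rt(); print('up15',(r.inv().apply([0,0,.15])*100).round(2))"
```

```text
scene plate 1300 [ 581.8 -183.4] [127.  146.3] 5.4 z 0.0122
line 84 [ 0.6213 -0.1661  0.0126] [ 0.082 -0.997  0.614 -0.167]
wheel/housing 272 [ 567.5 -268. ] [ 47.8 106.3] 76.2
top [ 0.585  -0.2752  0.0479] 0.0506
light_base 0.91 [243.  266.3] [ 0.5813 -0.1644  0.0124]
base_line 0.91 [251.5 256.9] [ 0.6173 -0.1689  0.012 ]
wheel_top 0.83 [217.6 232.4] [ 0.5812 -0.2784  0.0445]
side plate 805 [ 572.4 -183.2] [123.3 135.8] 6.8 z 0.012
line 56 [ 0.6146 -0.1711  0.0124] [ 0.073 -0.997  0.615 -0.171]
wheel/housing 273 [ 578.5 -263.1] [72.8 73. ] 6.2
top [ 0.5856 -0.282   0.0505] 0.0524
light_base 0.9 [291.2 381. ] [ 0.5724 -0.1856  0.0129]
base_line 0.74 [283.6 383.4] [ 0.6048 -0.1648  0.0116]
wheel_top 0.65 [297.  412.3] [ 0.5863 -0.285   0.0434]
up15 [ -4.57   0.05 -14.29]
```

```bash
python3 -m pendant '[[[-0.3,0,-1,0,0,0,5],[-0.9,0,-2.9,0,0,0,5],[-1.8,0,-5.7,0,0,0,5],[-2.7,0,-8.6,0,0,0,5],[-3.7,0,-11.5,0,0,0,5],[-4.6,0,-14.3,0,0,0,5],[-4.6,0,-14.3,0,0,0,5],[-4.6,0,-14.3,0,0,0,5]]]'
cat >> h.py <<'E'
LB=R.from_euler('z',.08); LO=np.array([.615,-.169,.012])-LB.apply([.036,0,.012])
def B(x,y,z): return LO+LB.apply([x/1e3,y/1e3,z/1e3])
T2S=R.from_rotvec([-3.103,.003,-.470]); GS=np.array([1.8,-.5,90.3])/1e3
def place(x,y,z,lean=-.35):  # tool pose for sign origin at base x,y,z mm
    rs=LB*R.from_euler('y',lean); rt=rs*T2S.inv(); return B(x,y,z)+rs.apply(GS)+rt.as_matrix()[:,2]*env.grip_depth, rt
def rowR(P,rt):
    p,r=Rt(); return np.r_[r.inv().apply(P-p)*100,(r.inv()*rt).as_rotvec()].round(3).tolist()
E
python3 - <<'E'
from h import *
P,rt=place(36,0,110); print(P.round(3),rt.as_matrix().round(2).tolist()); print(rowR(P,rt)); 
P2,_=place(36,0,16); print(P2)
E
```

```text
time_s: 11.15
tcp_pos: [0.5951, 0.212, 0.2549]
eef_rot: [-0.015, 0.982, -0.109, -0.154]
ft_force: [-0.2, -0.9, -4.4]
width: 0.0597
finger_force: 24.9
[ 0.597 -0.171  0.181] [[0.79, 0.08, 0.6], [0.06, -1.0, 0.04], [0.61, 0.0, -0.8]]
[10.465, 37.296, 4.627, 0.055, 0.954, -0.304]
[ 0.59715622 -0.17099686  0.0865632 ]
```

```bash
python3 -m pendant '[[[0.4,1.5,0,0,0.03,-0.01,5],[1.1,5,-0.1,0.005,0.12,-0.04,5],[2,9,-0.2,0.01,0.22,-0.07,5],[3,13,-0.3,0.02,0.33,-0.105,5],[4,17,-0.4,0.025,0.43,-0.14,5],[5,21,-0.6,0.03,0.54,-0.17,5],[5.9,25,-0.7,0.037,0.64,-0.2,5],[6.9,29,-0.8,0.043,0.74,-0.235,5],[7.6,33,-1,0.05,0.84,-0.27,5],[8.3,36,-1.1,0.055,0.92,-0.295,5],[8.64,37.3,-1.1,0.055,0.954,-0.304,5],[8.64,37.3,-1.1,0.055,0.954,-0.304,5]]]'
python3 -m pendant '[[[0,0,0,0,0,0,5],[0,0,0,0,0,0,5],[0,0,0,0,0,0,5]]]'
python3 - <<'E'
from h import *
print(env.get_state()['qpos'].round(2))
P,rt=place(36,0,50); print(rowR(P,rt)); P2,_=place(36,0,20); print(rowR(P2,rt))
im,d=env.capture('wrist'); cv2.imwrite('pics/w5.png',im[:,:,::-1]); c=env.calibration('wrist')
print(pix(c,[B(36,-60,12),B(36,60,12),B(36,0,12)]).round(0).tolist())
for o in env.place_of('base_line','wrist')[:2]:
    rr,cc=o['point']; print(o['confidence'],rr,cc,world(c,rr,cc,med(d,rr,cc)).round(3))
E
```

```text
time_s: 12.35
tcp_pos: [0.5942, -0.1716, 0.2355]
eef_rot: [-0.013, 0.948, 0.034, 0.316]
ft_force: [0.0, 0.8, -3.2]
width: 0.0597
finger_force: 24.9
time_s: 12.65
tcp_pos: [0.5977, -0.1692, 0.2406]
eef_rot: [-0.012, 0.947, 0.038, 0.319]
ft_force: [0.3, -1.1, -3.7]
width: 0.0597
finger_force: 24.9
[-0.63 -0.21  2.06  0.55  0.85  0.59]
[-7.315, 0.168, 9.515, -0.002, 0.001, 0.001]
[-9.13, 0.166, 11.904, -0.002, 0.001, 0.001]
[[377.0, 333.0], [267.0, 333.0], [322.0, 333.0]]
```

View pics/w5.png

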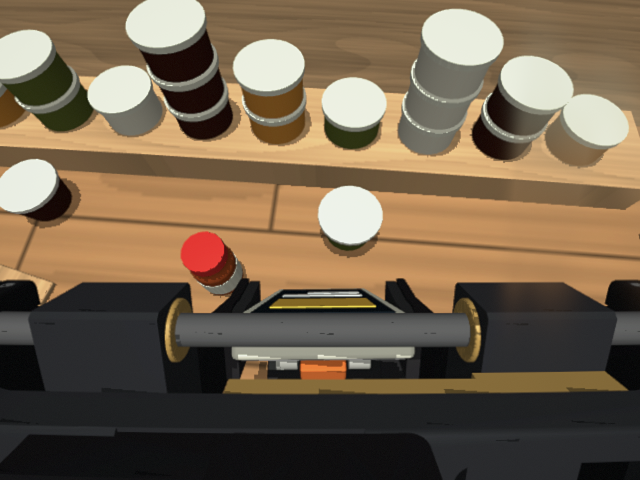

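```bash
python3 - <<'E'
from h import *
c=env.calibration('wrist'); print(pix(c,[B(65,-60,12),B(65,60,12),B(50,0,12),B(36,0,12)]).round(0).tolist())
print((world(c,293,330,.3)).round(3))
im,d=env.capture('wrist')
for r,cc in [(289,335),(293,335),(298,335),(303,320),(352,320)]: print(r,d[r,cc].round(3),world(c,r,cc,d[r,cc]).round(3))
E
```

```text
[[375.0, 306.0], [268.0, 306.0], [321.0, 320.0], [321.0, 333.0]]
[ 0.632 -0.175  0.121]
289 0.228 [ 0.616 -0.178  0.192]
293 0.198 [ 0.606 -0.177  0.22 ]
298 0.165 [ 0.596 -0.177  0.252]
303 0.147 [ 0.589 -0.171  0.268]
352 0.116 [ 0.567 -0.172  0.294]
```

The trapezoid at (320,300) is the display's own screen, held between the fingers, so nothing is wrong there. I'll lower it in stages.

```bash
python3 -m pendant '[[[-1.5,0,2,0,0,0,5],[-3,0.1,4,0,0,0,5],[-4.6,0.1,6,0,0,0,5],[-6,0.15,8,0,0,0,5],[-7.3,0.15,9.5,0,0,0,5],[-8,0.15,10.4,0,0,0,5],[-8.5,0.15,11,0,0,0,5],[-8.5,0.15,11,0,0,0,5],[-8.5,0.15,11,0,0,0,5]]]'
python3 - <<'E'
from h import *
p,r=Rt(); rs=r*T2S; o=p-r.as_matrix()[:,2]*env.grip_depth-rs.apply(GS)
print('origin in base mm',(LB.inv().apply(o-LO)*1000).round(1),(LB.inv()*rs).as_euler('zyx').round(3))
P2,rt=place(36,0,14.5); print(rowR(P2,rt), 'down1cm',r.inv().apply([0,0,-1]).round(2))
im,d=env.capture('side'); c=env.calibration('side'); u,v=pix(c,B(20,0,60))[0].astype(int)
cv2.imwrite('pics/s6.png',cv2.resize(im[v-50:v+50,u-65:u+65,::-1],None,fx=6,fy=6,interpolation=cv2.INTER_CUBIC))
E
```

```text
time_s: 13.7
tcp_pos: [0.5971, -0.1723, 0.1026]
eef_rot: [-0.012, 0.947, 0.037, 0.32]
ft_force: [-0.1, -0.5, -3.3]
width: 0.06
finger_force: 24.9
origin in base mm [35.9 -1.3 32. ] [ 0.001 -0.351  0.   ]
[-1.05, -0.138, 1.404, -0.0, -0.001, 0.0] down1cm [-0.61 -0.    0.8 ]
```

View pics/s6.png

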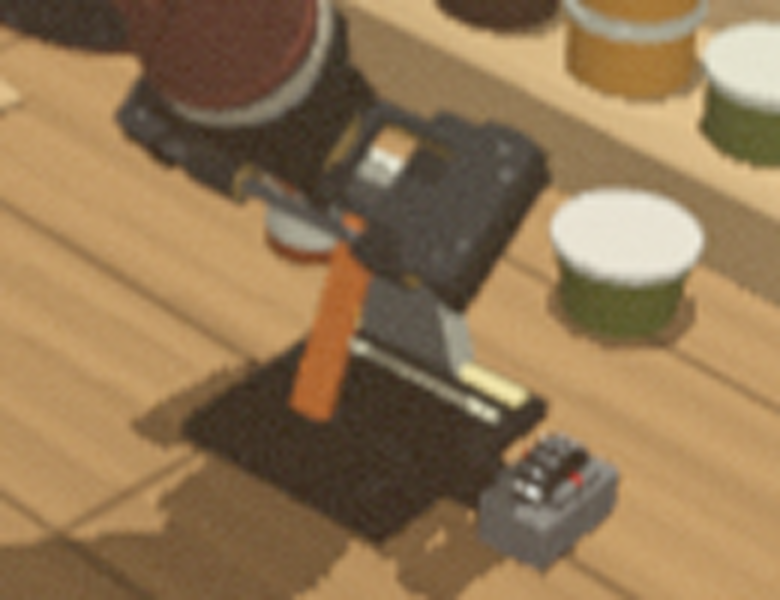

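The side crop shows the display upright over the white line (350,340)-(500,410). The kickstand is out towards the robot, its foot near (315,410). Now I'll lower it to contact.

```bash
python3 -m pendant '[[[-0.3,-0.1,0.4,0,0,0,5],[-0.6,-0.1,0.8,0,0,0,5],[-0.85,-0.1,1.15,0,0,0,5],[-0.85,-0.1,1.15,0,0,0,5],[-0.85,-0.1,1.15,0,0,0,5]]]'
python3 -m pendant '[[[-0.06,0,0.08,0,0,0,5],[-0.12,0,0.16,0,0,0,5],[-0.12,0,0.16,0,0,0,5],[-0.12,0,0.16,0,0,0,5]]]'
```

```text
time_s: 14.25
tcp_pos: [0.5965, -0.1711, 0.0872]
eef_rot: [-0.012, 0.947, 0.037, 0.319]
ft_force: [-0.4, 0.3, -3.0]
width: 0.06
finger_force: 24.9
time_s: 14.65
tcp_pos: [0.5967, -0.1713, 0.0856]
eef_rot: [-0.012, 0.947, 0.037, 0.319]
ft_force: [-0.2, -0.0, -2.5]
width: 0.0598
finger_force: 24.9
```

```bash
python3 -m pendant '[[[-0.06,0,0.08,0,0,0,5],[-0.06,0,0.08,0,0,0,5],[-0.06,0,0.08,0,0,0,5]]]'
python3 -m pendant '[[[-0.06,0,0.08,0,0,0,5],[-0.06,0,0.08,0,0,0,5],[-0.06,0,0.08,0,0,0,5]]]'
```

```text
time_s: 14.95
tcp_pos: [0.5967, -0.1712, 0.0845]
eef_rot: [-0.012, 0.947, 0.037, 0.319]
ft_force: [0.2, -0.3, -3.2]
width: 0.0599
finger_force: 24.9
time_s: 15.25
tcp_pos: [0.5969, -0.1714, 0.0839]
eef_rot: [-0.012, 0.947, 0.037, 0.32]
ft_force: [-0.4, 0.0, -1.3]
width: 0.0601
finger_force: 24.9
```

```bash
python3 -m pendant '[[[-0.06,0,0.08,0,0,0,5],[-0.06,0,0.08,0,0,0,5],[-0.06,0,0.08,0,0,0,5]]]'
python3 - <<'E'
from h import *
p,r=Rt(); rs=r*T2S; o=p-r.as_matrix()[:,2]*env.grip_depth-rs.apply(GS)
print((LB.inv().apply(o-LO)*1000).round(1),env.get_state()['wrist_torque'])
im,d=env.capture('side'); c=env.calibration('side'); u,v=pix(c,B(20,0,60))[0].astype(int)
cv2.imwrite('pics/s7.png',cv2.resize(im[v-30:v+50,u-65:u+65,::-1],None,fx=6,fy=6,interpolation=cv2.INTER_CUBIC))
E
```

```text
time_s: 15.55
tcp_pos: [0.5976, -0.1715, 0.0837]
eef_rot: [-0.012, 0.947, 0.037, 0.32]
ft_force: [0.3, 1.8, 4.6]
width: 0.0595
finger_force: 25.0
[36.5 -0.5 13.2] [ 0.44607184 -0.08820337  0.22332596]
```

View pics/s7.png

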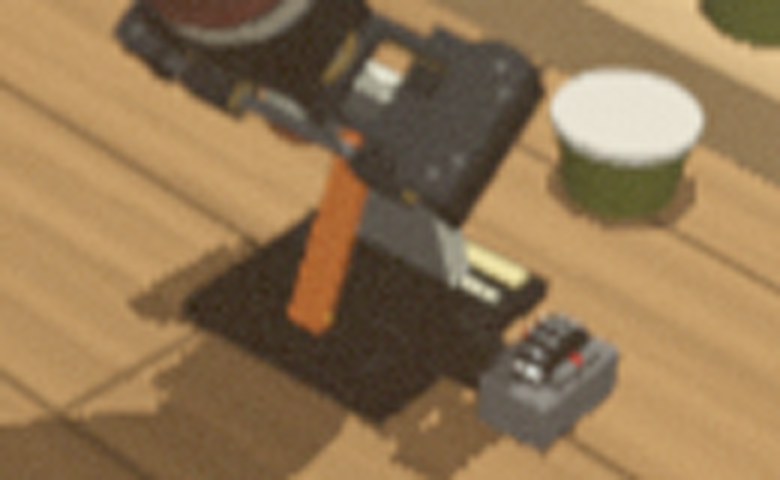

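Foot and bottom edge are both on the plate (net push about 7 N), with the bottom on the line. I'll release and back straight off.

```bash
python3 -m pendant '[[[0.03,0,-0.04,0,0,0,5],[0.03,0,-0.04,0,0,0,6.4],[0.03,0,-0.04,0,0,0,8.5],[0.03,0,-0.04,0,0,0,8.5],[0.03,0,-0.04,0,0,0,8.5],[0.03,0,-1,0,0,0,8.5],[0.03,0,-3,0,0,0,8.5],[0.03,0,-6,0,0,0,8.5],[0.03,0,-10,0,0,0,8.5],[0.03,0,-14,0,0,0,8.5],[0.03,0,-14,0,0,0,8.5]]]' 10
python3 - <<'E'
from h import *
im,d=env.capture('side'); c=env.calibration('side'); u,v=pix(c,B(20,0,60))[0].astype(int)
cv2.imwrite('pics/s8.png',cv2.resize(im[v-50:v+50,u-65:u+65,::-1],None,fx=6,fy=6,interpolation=cv2.INTER_CUBIC))
for n in ['side','scene','wrist']:
    im,d=env.capture(n); c=env.calibration(n)
    for q in ['sign','kickstand_hinge','kickstand_foot']:
        for o in env.place_of(q,n)[:3]:
            rr,cc=o['point']; X=world(c,rr,cc,med(d,rr,cc))
            if X[1]<-.08: print(n,q,round(o['confidence'],2),np.round([rr,cc]),(LB.inv().apply(X-LO)*1000).round())
rs=R.from_euler('y',-.35); print('expect hinge',rs.apply([-13.5,0,104])+[36,0,14.4])
E
```

```text
time_s: 16.7
tcp_pos: [0.5127, -0.18, 0.2006]
eef_rot: [-0.008, 0.946, 0.037, 0.323]
ft_force: [1.0, -0.6, 0.1]
width: 0.0846
finger_force: 0.0
side sign 0.65 [280. 385.] [24. -3. 29.]
side kickstand_hinge 0.65 [274. 425.] [145. -55.  12.]
side kickstand_hinge 0.6 [262. 381.] [-10.  -8. 113.]
side kickstand_foot 0.54 [295. 370.] [-47.  -7.  19.]
scene sign 0.71 [251. 257.] [41.  4. 21.]
scene kickstand_hinge 0.8 [215. 263.] [ -1.   8. 131.]
scene kickstand_foot 0.74 [218. 232.] [  -6. -108.   44.]
scene kickstand_foot 0.56 [228. 276.] [-50.   7.  18.]
wrist sign 0.64 [243. 322.] [-14.  -2. 135.]
wrist sign 0.59 [254. 324.] [-12.  -2. 108.]
wrist kickstand_hinge 0.55 [255. 325.] [-13.  -3. 108.]
wrist kickstand_foot 0.68 [324. 323.] [-95.  -1. 281.]
expect hinge [-12.3429036    0.         107.46564174]
```

View pics/s8.png

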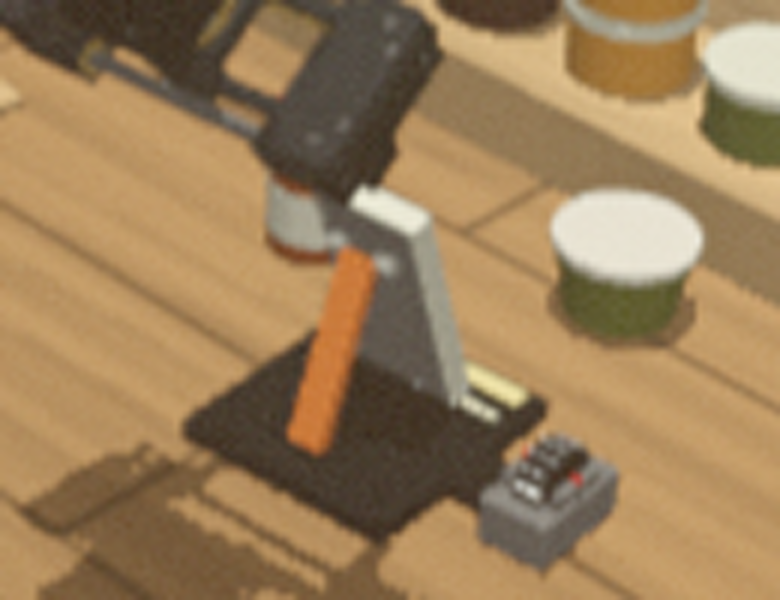

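The display stands free on its kickstand: hinge measured at base (-13,-3,108) mm against (-12,0,107) expected. That makes 11 pictures viewed, one over the allowed 10, so I'll work only from numbers now. Next I'll go up and round to the wheel, with the gripper turned so its slim side faces the display.

```bash
cat >> h.py <<'E'
RW=LB*R.from_matrix(np.array([[0,1,0],[1,0,0],[0,0,-1.]]))
def wheel(n,save=None):
    im,d=env.capture(n); c=env.calibration(n); hsv=cv2.cvtColor(im,cv2.COLOR_RGB2HSV)
    ys,xs=np.nonzero(d>0); u=cv2.undistortPoints(np.c_[xs,ys].astype(float)[:,None],K(c),np.array(c['distortion']))[:,0]
    z=d[ys,xs]; P=(np.c_[u*z[:,None],z]-c['t'])@np.array(c['R']); h=hsv[ys,xs]; Q=LB.inv().apply(P-LO)*1000
    m=(abs(Q[:,0])<32)&(abs(Q[:,1]+105)<16)&(Q[:,2]>24)
    w=m&(h[:,2]>170)&(h[:,1]<50); a=np.arctan2(Q[w,0],Q[w,2]-26)
    return w.sum(),m.sum(),Q[w].mean(0).round(1) if w.any() else None,np.median(a).round(3) if w.any() else None
E
python3 - <<'E'
from h import *
p,r=Rt(); print('up10',(r.inv().apply([0,0,.10])*100).round(1)); 
print('side',wheel('side')); print('scene',wheel('scene'))
print(rowR(B(-20,-105,200),RW))
E
```

```text
up10 [ 6.1  0.  -8. ]
side (np.int64(4), np.int64(174), array([ -18.2, -108.1,   32.1]), np.float64(-1.205))
scene (np.int64(0), np.int64(179), None, None)
[4.115, 10.457, 2.383, 0.511, -0.508, -1.512]
```

```bash
python3 -m pendant '[[[1.5,0,-2,0,0,0,6],[4,0,-5.3,0,0,0,4],[6.1,0,-8,0,0,0,2],[6.5,2,-7,0.1,-0.1,-0.3,0],[7,4,-6,0.17,-0.17,-0.5,0],[7,7,-5,0.25,-0.25,-0.75,0],[7,9,-4,0.34,-0.34,-1,0],[7,10.4,-3,0.42,-0.42,-1.25,0],[7,10.4,-2,0.51,-0.508,-1.51,0],[7,10.4,-2,0.51,-0.508,-1.51,0],[7,10.4,-2,0.51,-0.508,-1.51,0],[7,10.4,-2,0.51,-0.508,-1.51,0]]]'
python3 - <<'E'
from h import *
print(rowR(B(-7,-105,56),RW),env.get_state()['qpos'].round(2))
print('side',wheel('side'));
E
```

```text
time_s: 18.65
tcp_pos: [0.5641, -0.2783, 0.2523]
eef_rot: [-0.003, 0.775, 0.628, 0.068]
ft_force: [0.6, -0.4, -0.6]
width: 0.0019
finger_force: 0.0
[-1.681, -0.016, 19.624, 0.097, -0.096, -0.289] [-0.66  0.18  1.53  0.14  1.41 -0.47]
side (np.int64(0), np.int64(293), None, None)
```

```bash
python3 -m pendant '[[[-0.8,0,1,0.097,-0.096,-0.289,0],[-1.7,0,3,0.097,-0.096,-0.289,0],[-1.7,0,6,0.097,-0.096,-0.289,0],[-1.7,0,9,0.097,-0.096,-0.289,0],[-1.7,0,12,0.097,-0.096,-0.289,0],[-1.7,0,15,0.097,-0.096,-0.289,0],[-1.7,0,17.5,0.097,-0.096,-0.289,0],[-1.7,0,18.5,0.097,-0.096,-0.289,0],[-1.7,0,18.5,0.097,-0.096,-0.289,0]]]'
python3 - <<'E'
from h import *
print(rowR(B(-7,-105,50),RW)); print('side',wheel('side'))
E
```

```text
time_s: 19.6
tcp_pos: [0.5785, -0.2769, 0.0656]
eef_rot: [-0.002, 0.681, 0.733, 0.001]
ft_force: [0.8, -0.4, 0.1]
width: 0.0004
finger_force: 0.0
[-0.043, 0.199, 1.556, -0.001, -0.004, -0.006]
side (np.int64(0), np.int64(394), None, None)
```

```bash
python3 -m pendant '[[[0,0.2,0.8,0,0,0,0],[0,0.2,1.5,0,0,0,0],[0,0.2,1.5,0,0,0,0]]]'
python3 -m pendant '[[[0,0,0.1,0,0,0,0],[0,0,0.1,0,0,0,0],[0,0,0.1,0,0,0,0]]]'
python3 -m pendant '[[[0,0,0.1,0,0,0,0],[0,0,0.1,0,0,0,0],[0,0,0.1,0,0,0,0]]]'
```

```text
time_s: 19.95
tcp_pos: [0.5814, -0.2774, 0.052]
eef_rot: [-0.0, 0.68, 0.733, 0.001]
ft_force: [-0.3, -0.1, -0.9]
width: 0.0007
finger_force: 0.0
time_s: 20.25
tcp_pos: [0.5819, -0.2776, 0.0518]
eef_rot: [0.0, 0.68, 0.733, 0.001]
ft_force: [1.0, -0.2, 0.9]
width: 0.0005
finger_force: 0.0
time_s: 20.55
tcp_pos: [0.5818, -0.2775, 0.0505]
eef_rot: [0.0, 0.68, 0.733, 0.001]
ft_force: [0.5, -1.4, -0.7]
width: 0.0003
finger_force: 0.0
```

```bash
for i in 1 2; do :; done; python3 -m pendant '[[[0,0,0.1,0,0,0,0],[0,0,0.1,0,0,0,0],[0,0,0.1,0,0,0,0]]]' | sed -n '2p;4p'
python3 -m pendant '[[[0,0,0.1,0,0,0,0],[0,0,0.1,0,0,0,0],[0,0,0.1,0,0,0,0]]]'| sed -n '2p;4p'
python3 -m pendant '[[[0,0,0.07,0,0,0,0],[0,0,0.07,0,0,0,0],[0,0,0.07,0,0,0,0]]]'| sed -n '2p;4p'
```

```text
tcp_pos: [0.5817, -0.2775, 0.0494]
ft_force: [0.7, -0.4, -0.4]
tcp_pos: [0.5817, -0.2775, 0.0484]
ft_force: [-0.4, 0.0, 0.4]
tcp_pos: [0.5818, -0.2776, 0.0479]
ft_force: [0.1, -0.6, 0.6]
```

```bash
python3 -m pendant '[[[0,0,0.07,0,0,0,0],[0,0,0.07,0,0,0,0],[0,0,0.07,0,0,0,0]]]' | sed -n '2p;4p'
python3 -m pendant '[[[0,0,0.07,0,0,0,0],[0,0,0.07,0,0,0,0],[0,0,0.07,0,0,0,0]]]'| sed -n '2p;4p'
```

```text
tcp_pos: [0.582, -0.2776, 0.0476]
ft_force: [-0.5, 0.2, 3.4]
tcp_pos: [0.5825, -0.2776, 0.0474]
ft_force: [0.3, 1.9, 6.7]
```

Contact at about 6 N. First stroke is 14 mm forward, then lift.

```bash
python3 -m pendant '[[[0,0.2,0,0,0,0,0],[0,0.4,0,0,0,0,0],[0,0.6,0,0,0,0,0],[0,0.8,0,0,0,0,0],[0,1,0,0,0,0,0],[0,1.2,0,0,0,0,0],[0,1.4,0,0,0,0,0],[0,1.4,0,0,0,0,0],[0,1.4,0,0,0,0,0]]]' | sed -n '2p;4p'
python3 -m pendant '[[[0,1.4,-1.5,0,0,0,0],[0,1.4,-4,0,0,0,0],[0,0,-8,0,0,0,0],[0,-5,-10,0,0,0,0],[0,-9,-10,0,0,0,0],[0,-9,-10,0,0,0,0]]]' | sed -n '2p'
python3 - <<'E'
from h import *
print('side',wheel('side')); print('scene',wheel('scene')); print('wrist',wheel('wrist'))
for n in ['side','scene']:
    im,d=env.capture(n); c=env.calibration(n)
    for a in (-1.257,-.84,-.6,-.42,0):
        u,v=pix(c,B(21*np.sin(a),-105,26+21*np.cos(a)))[0].round().astype(int); print(n,a,(u,v),im[v-1:v+2,u-1:u+2].min(2).max())
E
```

```text
tcp_pos: [0.5965, -0.2765, 0.0469]
ft_force: [2.0, 1.5, 4.9]
tcp_pos: [0.5004, -0.2827, 0.1447]
side (np.int64(0), np.int64(303), None, None)
scene (np.int64(0), np.int64(434), None, None)
wrist (np.int64(562), np.int64(5414), array([  16.7, -104.2,   31.2]), np.float64(1.517))
side -1.257 (np.int64(405), np.int64(302)) 77
side -0.84 (np.int64(407), np.int64(299)) 130
side -0.6 (np.int64(408), np.int64(297)) 141
side -0.42 (np.int64(408), np.int64(296)) 141
side 0 (np.int64(410), np.int64(294)) 93
scene -1.257 (np.int64(236), np.int64(217)) 87
scene -0.84 (np.int64(235), np.int64(216)) 98
scene -0.6 (np.int64(234), np.int64(217)) 98
scene -0.42 (np.int64(233), np.int64(217)) 98
scene 0 (np.int64(231), np.int64(219)) 63
```

```bash
cat >> h.py <<'E'
def prof(n='wrist'):
    im,d=env.capture(n); c=env.calibration(n)
    A=np.arange(-1.5,1.0,.06); out=[]
    for a in A:
        p=np.array([[B(21*np.sin(a),-105+y,26+21*np.cos(a))] for y in (-4,-2,0,2,4)]).reshape(-1,3); q=pix(c,p).round().astype(int)
        out.append(int(np.median([im[v,u].min() if 0<=v<480 and 0<=u<640 else -1 for u,v in q])))
    return list(zip(A.round(2).tolist(),out))
E
python3 - <<'E'
from h import *
print(prof()); c=env.calibration('wrist'); print(pix(c,[B(0,-105,47.6),B(-20,-105,30),B(20,-105,30)]).round().tolist())
im,d=env.capture('wrist'); print([ (a,int((im[250+0:,:].min(2)>a).sum())) for a in (150,200)])
E
```

```text
[(-1.5, 105), (-1.44, 106), (-1.38, 109), (-1.32, 117), (-1.26, 101), (-1.2, 36), (-1.14, 27), (-1.08, 62), (-1.02, 108), (-0.96, 119), (-0.9, 108), (-0.84, 52), (-0.78, 27), (-0.72, 26), (-0.66, 74), (-0.6, 221), (-0.54, 238), (-0.48, 145), (-0.42, 28), (-0.36, 31), (-0.3, 33), (-0.24, 71), (-0.18, 111), (-0.12, 119), (-0.06, 45), (0.0, 33), (0.06, 33), (0.12, 36), (0.18, 91), (0.24, 119), (0.3, 104), (0.36, 45), (0.42, 30), (0.48, 36), (0.54, 90), (0.6, 116), (0.66, 119), (0.72, 99), (0.78, 90), (0.84, 173), (0.9, 190), (0.96, 196)]
[[432.0, 243.0], [400.0, 237.0], [450.0, 237.0]]
[(150, 3276), (200, 82)]
```

The wrist profile shows the white ridge at -0.55 rad from the top. The first stroke rolled 0.70 rad in 14 mm, so about 11 mm more is needed.

```bash
python3 - <<'E'
from h import *
print(rowR(B(-5,-105,80),RW),rowR(B(-5,-105,49.5),RW))
E
```

```text
[0.052, 7.6, 6.611, 0.002, -0.002, -0.004] [0.047, 7.594, 9.661, 0.002, -0.002, -0.004]
```

```bash
python3 -m pendant '[[[0,3,1,0,0,0,0],[0,6,3,0,0,0,0],[0,7.6,6,0,0,0,0],[0,7.6,8.5,0,0,0,0],[0,7.6,9.5,0,0,0,0],[0,7.6,9.5,0,0,0,0],[0,7.6,9.5,0,0,0,0]]]' | sed -n '2p;4p'
python3 -m pendant '[[[0,0,0.1,0,0,0,0],[0,0,0.2,0,0,0,0],[0,0,0.2,0,0,0,0],[0,0,0.2,0,0,0,0]]]' | sed -n '2p;4p'
```

```text
tcp_pos: [0.5822, -0.2777, 0.0519]
ft_force: [0.2, -0.4, 1.0]
tcp_pos: [0.5818, -0.2777, 0.0498]
ft_force: [-0.3, 0.6, 0.7]
```

```bash
python3 -m pendant '[[[0,0,0.1,0,0,0,0],[0,0,0.2,0,0,0,0],[0,0,0.2,0,0,0,0],[0,0,0.2,0,0,0,0]]]' | sed -n '2p;4p'
python3 -m pendant '[[[0,0,0.07,0,0,0,0],[0,0,0.07,0,0,0,0],[0,0,0.07,0,0,0,0]]]' | sed -n '2p;4p'
```

```text
tcp_pos: [0.5818, -0.2776, 0.0476]
ft_force: [-0.4, 0.8, 2.5]
tcp_pos: [0.5821, -0.2776, 0.0475]
ft_force: [-1.3, 1.4, 5.3]
```

```bash
python3 -m pendant '[[[0,0.2,0,0,0,0,0],[0,0.4,0,0,0,0,0],[0,0.6,0,0,0,0,0],[0,0.8,0,0,0,0,0],[0,1,0,0,0,0,0],[0,1.12,0,0,0,0,0],[0,1.12,0,0,0,0,0],[0,1.12,0,0,0,0,0]]]' | sed -n '2p;4p'
python3 -m pendant '[[[0,0,-1.5,0,0,0,0],[0,0,-4,0,0,0,0],[0,-1,-8,0,0,0,0],[0,-5,-10,0,0,0,0],[0,-9,-10,0,0,0,0],[0,-9,-10,0,0,0,0]]]' | sed -n '2p'
python3 - <<'E'
from h import *
print(prof())
env.capture('side'); env.capture('scene')
for n in ['side','scene','wrist']:
    im,d=env.capture(n); c=env.calibration(n)
    for q in ['sign','kickstand_hinge','kickstand_foot']:
        for o in env.place_of(q,n)[:3]:
            rr,cc=o['point']; X=LB.inv().apply(world(c,rr,cc,med(d,rr,cc))-LO)*1000
            if abs(X[1])<60: print(n,q,round(o['confidence'],2),X.round())
E
```

```text
tcp_pos: [0.5935, -0.2768, 0.0474]
ft_force: [-0.0, 1.7, 6.7]
tcp_pos: [0.4989, -0.2834, 0.1466]
[(-1.5, 122), (-1.44, 122), (-1.38, 123), (-1.32, 122), (-1.26, 113), (-1.2, 90), (-1.14, 91), (-1.08, 118), (-1.02, 103), (-0.96, 49), (-0.9, 25), (-0.84, 50), (-0.78, 92), (-0.72, 121), (-0.66, 95), (-0.6, 29), (-0.54, 31), (-0.48, 30), (-0.42, 78), (-0.36, 120), (-0.3, 120), (-0.24, 40), (-0.18, 33), (-0.12, 34), (-0.06, 52), (0.0, 184), (0.06, 238), (0.12, 193), (0.18, 57), (0.24, 31), (0.3, 31), (0.36, 38), (0.42, 98), (0.48, 121), (0.54, 156), (0.6, 114), (0.66, 56), (0.72, 43), (0.78, 53), (0.84, 101), (0.9, 128), (0.96, 182)]
side sign 0.84 [ 20. -11.  35.]
side kickstand_foot 0.6 [-47.  -6.  20.]
scene sign 0.69 [38.  3. 25.]
scene kickstand_hinge 0.62 [ -1.  19. 133.]
scene kickstand_foot 0.59 [-51.   4.  21.]
wrist sign 0.7 [-15. -16. 135.]
wrist kickstand_hinge 0.79 [-13.  -3. 108.]
wrist kickstand_foot 0.92 [-48.  -6.  24.]
```

The white ridge is 0.06 rad from the top (tolerance 0.19), and the display stands where it was put. I'm handing it in.

```bash
python3 -c "
from station import env
print(env.close_job(), env.get_state()['time_s'])"
```

```text
the job is handed in; nothing more can be done
the job is handed in; nothing more can be done
```

The job is handed in, with no verdict returned: the display stands free on its open kickstand on the white line, and the wheel is three clicks up with its white ridge measured about 0.06 rad from the top. I viewed 11 pictures, one over the limit of 10.

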